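Load a medal blank in the marking machine's carrier and slide it home

TASK

Take the large round medal blank from the cutting mat and lay it flat in the round nest of the machine's loading carrier. Then take the carrier by its black grip, keep it level so that the blank stays in its nest, and slide it into the slot of the marking machine until its front plate is flush against the machine. Leave the small round blank and the rectangular plaquette where they are.

Things in the scene. Friction and masses are not known exactly. Their poses are not given: they have to be found in the camera images.
- blank: large round brass medal blank, a disc 50 mm across and 8 mm thick with a raised rim, lying on the grey cutting mat (top 2.3 mm above the desk); origin in the middle of its underside, z up
- blank_center (a point): middle of the large round blank, 4 mm above its underside
- carrier: loading carrier: aluminium plate 115 (x) x 76 (y) x 9 mm, origin in the middle of its underside, lying on the desk. x points the way it slides in. At its -x end stands a grey front plate 6 mm thick, 104 mm wide, 40 mm high (x = -57.5 to -63.5); from it a black grip, 14 mm wide (y), reaches out to x = -103 mm, z = 6 to 40 mm. About 0.18 kg
- carrier_nest (a point): middle of the floor of the carrier's round nest: a recess 53 mm across, chamfered, and 4 mm deep in the plate's top, 5 mm above the carrier's underside; a seated blank stands 4 mm proud of the plate
- carrier_grip (a point): middle of the part of the black grip to hold, in the carrier's frame at x = -88.5, y = 0, z = 26 mm; the grip is 14 mm wide along y
- carrier_stop (a point): middle of the back of the carrier's front plate at the height of the carrier's underside (carrier x = -57.5 mm); at the slot_mouth when the carrier is home
- machine: desktop marking machine, fixed, 150 mm wide (y), 175 mm deep (x), 218 mm high; origin on the desk under the middle of its front face, front looking along its -x; +x is the way in. The slot is low in the front face, under a black control strip; above 152 mm a white hood with a green window overhangs the face by 28 mm, so a hand at the slot must lean back
- slot_mouth (a point): middle of the slot floor's front edge, in the plane of the front face, 34 mm above the desk. The slot is 79 mm wide, flared to 92 mm at the mouth over the first 20 mm; plain opening 22 mm high, side grooves 14 mm high from 22 mm inwards; the floor's front edge slopes down 3 mm
- small_blank: small round blank, 36 mm across, 8 mm thick, on the cutting mat; not wanted, leave it; origin in the middle of its underside
- plaquette: rectangular brass plaquette 56 (x) x 40 (y) x 8 mm, on the cutting mat; not wanted, leave it; origin in the middle of its underside
Not all that is in view belongs to the job. Of the things that look like the carrier, the larger one is meant.

How it is judged:
By the outcome, as a careful person would: the job done as asked, in the order asked, and still so for the second after the job is handed in, with the robot touching nothing.
It also fails if it takes over 72 s, if anything falls off the work surface, if the arm or the gripper's body presses on something with over 40 N, if the wrist force passes 120 N, or if a joint passes its speed limit or range.

ROBOT

A 7-joint arm with a two-finger parallel gripper is mounted at the origin on a cart in front of the work surface, level with it; the furniture and walls round the work are solid. World frame = base frame: x ahead of the robot, y to its left, z up, the work surface at z = 0. Lengths are in m, angles in degrees, forces in N, time in s.
With the tool pointing down it reaches from about 0.425 to 0.875 m from the base axis. Payload 4.7 kg.
Tool frame: the origin (TCP) lies at the very end of the fingers, on their centre line; the grasp point (between the pads) lies 19 mm behind it; z points along the fingers, y is the line along which they close (so a half turn about z gives the same grasp; the last joint's range is limited). The gripper opens to 87 mm and grips with 3 to 60 N. Pads are 19 mm wide; open, the fingers measure 117 mm over their backs; the gripper's body (75 mm by 190 mm) begins 51 mm behind the grasp point.
Start: joints at [67.901, 18.392, -4.016, 83.108, 1.295, 78.541, -3.26], TCP at [0.253, -0.599, 0.223] pointing down, gripper open.
Joint ranges: [-163.93, 163.93], [-17.29, 119.83], [-79.2, 71.16], [3.27, 140.29], [-89.18, 269.18], [5.43, 117.66], [-154.24, 154.24]. Speed limits (degrees/s): [147.25, 147.25, 180, 180, 180, 180, 180].

INTERFACE

Orientations are given as [roll, pitch, yaw] about the fixed x, y, z axes, in that order (R = Rz(yaw) Ry(pitch) Rx(roll)).
In Python, from cell import get_obs, cams, ticket, finder gives the robot as it stands.
- The arm moves only by the shell command python3 -m creep 'ROWS' [FORCE]. ROWS is text: rows parted by semicolons, each of 5 numbers parted by spaces: the shift along the world's x, y, z in m, then the turn about the world's z in degrees, then the finger opening in m, from 0 to 0.087. A call has 1 to 8 rows; each row shifts and turns the commanded pose from where the row before left it; what a row does not reach is not made up. A row lasts 1/8 s, in which the tool goes at most 62.5 mm and 10.7 degrees, less where a joint would pass 70% of its speed; a pose out of reach is approached as far as the arm can. A call with a gripper value outside its range is refused whole. The fingers move at their own pace and stop on an object; FORCE is the grip in N (left out, the last holds). Time passes only in rows, so rows that do not move let the fingers close. It gives the time, the measured TCP pose, the force, the opening and the grip force at its end, in the units of the state.
- get_obs(): the state, without advancing time (a new reading comes with each control period).
- cams.read_camera(name): name is "scene" or "top" or "wrist"; returns the picture (420x560x3 uint8, red, green, blue); there is no depth.
- cams.calibration(name): a dict with "fx", "fy", "cx", "cy" (pixels), "extrinsics" (4x4, takes a point from world to camera coordinates). Camera axes: x right, y down, z forward; pixel columns grow to the right and rows downward; lengths in m; the calibration is good to about 2 mm. The wrist camera is an equidistant fisheye: a pixel r from the principal point sees the ray r / f radians off the axis. A picture is of the moment at which its call begins: read the wrist's pose just before it. calibration takes no time and is no camera call; for the wrist camera it gives the pose at the moment of the call.
- ticket.sign_off(): hands the job in; it is judged then, once.
Trained networks look in the newest picture that a camera, given by its name, has taken for a name from the list of things; names that differ only in an ending like _2 or _b are one class to them, and where a whole thing is asked for, a point or a joint stands for the part that bears it (a point fixed in the world has none). Each returns a list of dicts, best first, with "p" (0 to 1); they miss things now and then, are a little off and sometimes report something else, mostly with a low value. They report only what shows in the picture. A call takes as long as a camera call. They do not tell look-alikes from the thing itself.
- finder.masks_of(name, camera): "mask" (420x560 bool, what is visible of it) and "xy" ([column, row] in pixels, amid what is visible of it).
- finder.tip_of(name, camera): "xy" ([column, row] in pixels: a listed point, or the origin of a listed thing).
The state is a dict: "time_s": time; "qpos": joint angles; "joint_velocities": joint speeds; "effort": joint torques, N m; "tool_pos": TCP position; "tool_rot": TCP orientation; "force": force on the tool from outside, world axes, zero at the start; "wrist_torque": the same for the moment, N m; "grip_width": finger opening in m; "grasp_force": force on a finger pad.
Only numpy, scipy, OpenCV 4.12 (cv2) and the standard library are available. Lean on these libraries where they do the work, as an engineer would, in place of code of your own. Each camera call takes 0.05 s, during which the arm holds its last target. There are 200 camera calls.

## Working session

There is one attempt and no reset: what is moved stays moved. The work goes in short steps, Python scripts to look and compute and a shell command to move; the robot and the scene stay as the last step left them, time stands still between calls to the robot, and variables do not carry over. Pictures are saved under pics/ and viewed, at most 10 in all, crops included, and the job is handed in when it is done.

```bash
ls; mkdir -p pics; cat > h.py <<'E'
import numpy as np, cv2
from cell import get_obs, cams, ticket, finder
def ray(cam,xy,K=None):
    K=K or cams.calibration(cam); T=np.array(K["extrinsics"])
    a=(xy[0]-K["cx"])/K["fx"]; b=(xy[1]-K["cy"])/K["fy"]
    if cam=="wrist":
        r=np.hypot(a,b); s=np.sin(r)/r if r>1e-9 else 1; d=np.array([a*s,b*s,np.cos(r)])
    else: d=np.array([a,b,1.])
    R=T[:3,:3]; return -R.T@T[:3,3], R.T@d
def at(cam,xy,z,K=None):
    o,d=ray(cam,xy,K); return o+d*(z-o[2])/d[2]
def proj(cam,p,K=None):
    K=K or cams.calibration(cam); T=np.array(K["extrinsics"]); c=T[:3,:3]@np.array(p)+T[:3,3]
    if cam=="wrist":
        r=np.hypot(c[0],c[1]); th=np.arctan2(r,c[2]); c=np.array([c[0]*th/r,c[1]*th/r,1])
    return np.array([K["fx"]*c[0]/c[2]+K["cx"],K["fy"]*c[1]/c[2]+K["cy"]])
E
python3 - <<'E'
from h import *
np.set_printoptions(precision=4,suppress=True)
Z=dict(blank=.0023,blank_center=.0063,small_blank=.0023,plaquette=.0023,carrier=0,carrier_nest=.005,carrier_grip=.026,carrier_stop=0,machine=0,slot_mouth=.034)
ims=[]
for c in("scene","top"):
    im=cams.read_camera(c);cv2.imwrite(f"pics/{c}0.png",im[...,::-1])
    for n,z in Z.items():
        for d in finder.tip_of(n,c)[:4]:
            print(c,n,round(d["p"],2),np.round(d["xy"],1),at(c,d["xy"],z))
o=get_obs();print(o["time_s"],o["tool_pos"],o["tool_rot"])
E
```

```text
pics
scene blank 0.65 [335.9 205.4] [ 0.4272 -0.2534  0.0023]
scene blank_center 0.67 [331.4 203.5] [ 0.4379 -0.2454  0.0063]
scene blank_center 0.3 [332.4 153.1] [ 0.6359 -0.431   0.0063]
scene small_blank 0.53 [367.2 196.3] [ 0.4029 -0.3556  0.0023]
scene plaquette 0.79 [362.5 222.5] [ 0.3286 -0.2602  0.0023]
scene carrier 0.69 [292.9 192.5] [ 0.5515 -0.1957  0.    ]
scene carrier 0.55 [179.6 272.8] [0.4663 0.2178 0.    ]
scene carrier_nest 0.7 [297.3 187.2] [ 0.559  -0.2184  0.005 ]
scene carrier_nest 0.6 [177.1 274.6] [0.4602 0.2266 0.005 ]
scene carrier_grip 0.69 [156.2 281.2] [0.4515 0.2795 0.026 ]
scene carrier_grip 0.66 [284.7 200.7] [ 0.5089 -0.1319  0.026 ]
scene carrier_stop 0.79 [163.7 284. ] [0.4571 0.2632 0.    ]
scene carrier_stop 0.65 [287.8 202.5] [ 0.523  -0.1542  0.    ]
scene machine 0.94 [327. 166.] [ 0.5959 -0.3714  0.    ]
scene machine 0.34 [332.8 203.7] [ 0.4404 -0.2537  0.    ]
scene machine 0.32 [364.5 200.1] [ 0.3969 -0.3386  0.    ]
scene slot_mouth 0.63 [329.6 154.5] [ 0.6034 -0.3863  0.034 ]
top blank 0.77 [337.6 230.5] [ 0.427  -0.2473  0.0023]
top bla
[... 182 characters left out ...]
rrier 0.58 [136.2 213.4] [0.4612 0.229  0.    ]
top carrier 0.55 [322.1 175.9] [ 0.5576 -0.2113  0.    ]
top carrier_nest 0.85 [319.3 178.7] [ 0.5497 -0.204   0.005 ]
top carrier_nest 0.69 [137.3 210.8] [0.4668 0.225  0.005 ]
top carrier_grip 0.64 [291.4 190.7] [ 0.5163 -0.1372  0.026 ]
top carrier_grip 0.64 [105.7 216.9] [0.4494 0.2893 0.026 ]
top carrier_stop 0.76 [302.1 187.8] [ 0.528  -0.1635  0.    ]
top carrier_stop 0.56 [121.6 215.4] [0.4559 0.2633 0.    ]
top machine 0.73 [301.6 187.3] [ 0.5292 -0.1623  0.    ]
top machine 0.66 [391.1 158.3] [ 0.6031 -0.3776  0.    ]
top slot_mouth 0.66 [394.8 156.7] [ 0.5983 -0.3767  0.034 ]
1.1 [ 0.253  -0.5988  0.2225] [179.9982   0.0022  22.905 ]
```

```bash
python3 - <<'E'
import cv2,numpy as np
t=cv2.imread("pics/top0.png"); s=cv2.imread("pics/scene0.png")
cv2.imwrite("pics/topcrop.png",cv2.resize(t[110:310,60:440],None,fx=2.1,fy=2.1,interpolation=cv2.INTER_CUBIC))
E
```

```text
(no output)
```

View pics/topcrop.png

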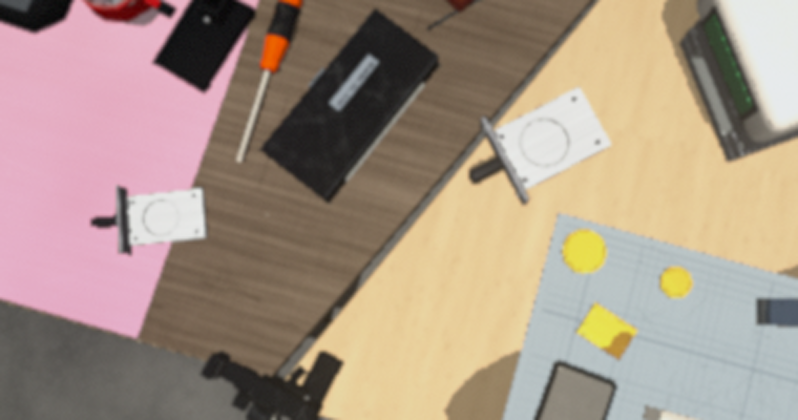

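View pics/scene0.png

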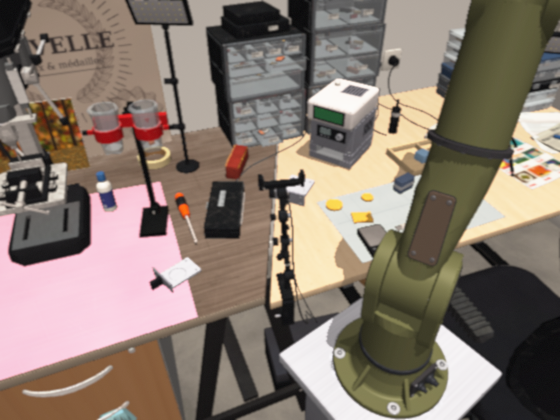

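The top picture shows two carriers, two round blanks and a rectangular plaquette.
- **Carriers:** one is at (319,178) on the right and one at (137,213) on the pink mat. The right one spans more pixels (stop–origin ≈ 57 mm against ≈ 35 mm), so it is the larger one meant.
- **Round blanks:** one is at (338,230) and one at (382,245). The first is the larger.
- **Plaquette:** it is at (350,267).
- **Machine:** it is at the top right, with its mouth near (395,157).

I'll move over the blank and look with the wrist camera.

```bash
python3 -m creep '0.024 0.050 0 0 0.075;0.024 0.050 0 0 0.075;0.024 0.050 0 0 0.075;0.024 0.050 0 0 0.075;0.024 0.050 0 0 0.075;0.024 0.050 0 0 0.075;0.024 0.050 0 0 0.075;0 0 0 0 0.075' 30
cat > look.py <<'E'
import sys; from h import *
np.set_printoptions(precision=4,suppress=True)
Z=dict(blank=.0023,blank_center=.0063,small_blank=.0023,plaquette=.0023,carrier=0,carrier_nest=.005,carrier_grip=.026,carrier_stop=0,slot_mouth=.034,machine=0)
K=cams.calibration("wrist");im=cams.read_camera("wrist");cv2.imwrite(f"pics/{sys.argv[1]}.png",im[...,::-1])
for n in sys.argv[2:]:
    for d in finder.tip_of(n,"wrist")[:2]: print("tip",n,round(d["p"],2),np.round(d["xy"],1),at("wrist",d["xy"],Z[n],K))
o=get_obs();print(o["time_s"],o["tool_pos"],o["tool_rot"],o["force"],o["grip_width"],o["grasp_force"])
E
python3 look.py w1 blank blank_center small_blank carrier carrier_nest carrier_grip carrier_stop slot_mouth
```

```text
time_s: 2.1
tool_pos: [0.4234, -0.2439, 0.2232]
tool_rot: [180.0, -0.1, 23.4]
force: [-0.2, -0.8, -0.4]
grip_width: 0.0751
grasp_force: 0.0
tip blank 0.77 [285.7 180.2] [ 0.4304 -0.2491  0.0023]
tip blank_center 0.68 [284.  181.2] [ 0.4291 -0.2474  0.0063]
tip carrier 0.83 [298.8  71. ] [ 0.5562 -0.2112  0.    ]
tip carrier 0.59 [11.3 48.4] [0.464  0.2226 0.    ]
tip carrier_nest 0.74 [ 6.2 51.7] [0.4571 0.2272 0.005 ]
tip carrier_nest 0.58 [292.4  67.8] [ 0.5558 -0.203   0.005 ]
tip carrier_grip 0.94 [221.5  74.1] [ 0.5156 -0.1346  0.026 ]
tip carrier_stop 0.59 [249.1  75.8] [ 0.5279 -0.16    0.    ]
tip carrier_stop 0.49 [346.5 239.8] [ 0.3913 -0.351   0.    ]
tip slot_mouth 0.96 [445.8 102.6] [ 0.5966 -0.3804  0.034 ]
2.55 [ 0.4206 -0.2496  0.2225] [-179.9897    0.0077   22.8052] [-0.2587 -0.7134 -0.1985] 0.07510343378676736 0.0
```

View pics/w1.png

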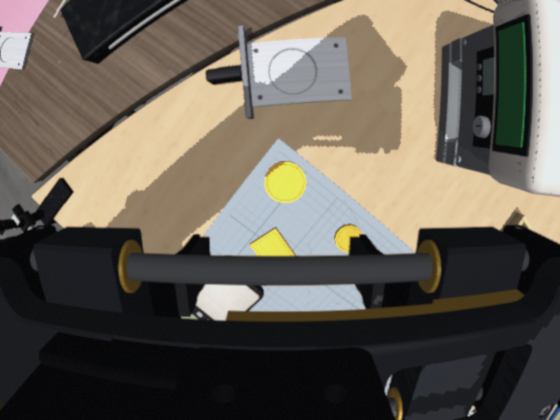

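The wrist picture shows the large blank at (285,181) and the small one at (347,238). The plaquette is at (271,242), the large carrier's nest at (292,70), and the machine at the right. I'll refine the blank by its colour, and the carrier yaw and machine yaw by their edges.

```bash
cat > fine.py <<'E'
from h import *
np.set_printoptions(precision=4,suppress=True)
def disc(im,K,seed,z,hue=(20,36)):
    hsv=cv2.cvtColor(im,cv2.COLOR_RGB2HSV); m=cv2.inRange(hsv,(hue[0],140,120),(hue[1],255,255))
    n,l,s,c=cv2.connectedComponentsWithStats(m); i=1+np.argmin([np.hypot(*(c[k]-seed)) if s[k,4]>80 else 1e9 for k in range(1,n)])
    ct=max(cv2.findContours((l==i).astype(np.uint8),cv2.RETR_EXTERNAL,cv2.CHAIN_APPROX_NONE)[0],key=len)[:,0]
    P=np.array([at("wrist",p,z,K)[:2] for p in ct],np.float32)
    return cv2.fitEllipse(P)
E
python3 - <<'E'
from fine import *
K=cams.calibration("wrist");im=cams.read_camera("wrist")
for s in((285,181),(347,238)): print(disc(im,K,s,.0085))
for n in("carrier","machine"):
    d=finder.masks_of(n,"wrist")
    for e in d[:2]:print(n,e["p"],e["xy"],e["mask"].sum())
gx=[]
hsv=cv2.cvtColor(im,cv2.COLOR_RGB2GRAY)
# carrier top-plate corner holes/edges
c=cv2.resize(im[20:130,200:370],None,fx=4.6,fy=4.6,interpolation=cv2.INTER_CUBIC);cv2.imwrite("pics/cc.png",c[...,::-1])
E
```

```text
((0.4292539060115814, -0.24849501252174377), (0.04542486369609833, 0.045949582010507584), 97.64259338378906)
((0.3965905010700226, -0.3477492332458496), (0.030843868851661682, 0.03340907767415047), 75.0860595703125)
carrier 0.97 [12.3, 49.8] 931
carrier 0.63 [284.3, 68.6] 7778
machine 0.48 [282.9, 67.7] 7509
```

View pics/cc.png

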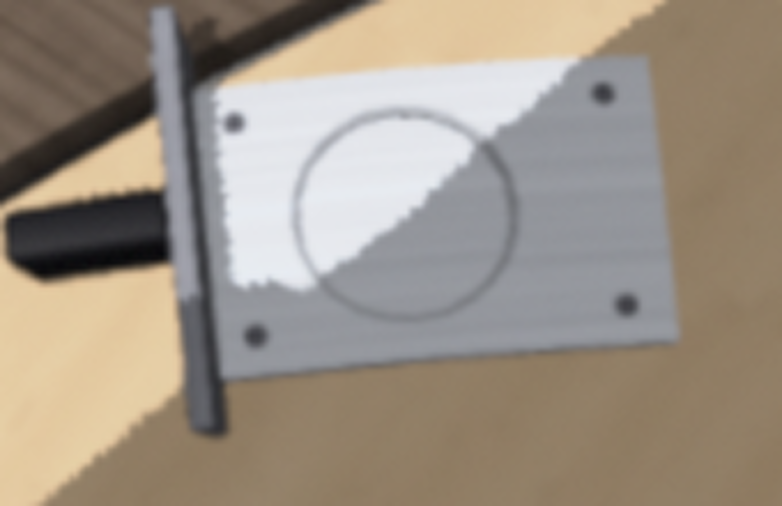

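The crop shows the large carrier, with the nest centred at crop (405,213) and four corner holes. I'll work out its pose and pick up the blank.

```bash
python3 - <<'E'
from fine import *
K=cams.calibration("wrist")
f=lambda x,y,z=.009: at("wrist",(200+(x+.5)/4.6-.5,20+(y+.5)/4.6-.5),z,K)[:2]
N=f(405,213);H=[f(*p) for p in((234,122),(602,93),(626,305),(256,335))]
print("nest",N,"holes",H, "mid",np.mean(H,0))
for a,b in((0,1),(3,2),(3,0),(2,1)):
    v=H[b]-H[a];print(np.linalg.norm(v),np.degrees(np.arctan2(v[1],v[0])))
print("far corners",f(645,57),f(678,341)); v=f(645,57)-f(678,341);print(np.linalg.norm(v),np.degrees(np.arctan2(v[1],v[0])))
E
python3 -m creep '0.0085 0.001 -0.050 0 0.075;0 0 -0.055 0 0.075;0 0 -0.05 0 0.075;0 0 -0.03 0 0.075;0 0 -0.02 0 0.075;0 0 -0.0107 0 0.075;0 0 0 0 0.075' 30
```

```text
nest [ 0.5522 -0.2038] holes [array([ 0.5583, -0.1551]), array([ 0.6024, -0.2366]), array([ 0.5531, -0.2635]), array([ 0.5092, -0.1819])] mid [ 0.5557 -0.2093]
0.09270256095183547 -61.601936081888894
0.09264430556424752 -61.690653076289145
0.05597171725922625 28.659702093615998
0.05611493099987202 28.599439185790914
far corners [ 0.6165 -0.2429] [ 0.5503 -0.2791]
0.075520457929712 28.7112842856177
time_s: 3.58
tool_pos: [0.4292, -0.2477, 0.0065]
tool_rot: [-180.0, 0.0, 22.9]
force: [-0.5, 0.9, 0.4]
grip_width: 0.0749
grasp_force: 0.0
```

```bash
python3 -m creep '0 0 0 0 0.046;0 0 0 0 0.046;0 0 0 0 0.046;0 0 0 0 0.046' 30; python3 -m creep '0 0 0.02 0 0.046;0 0 0.04 0 0.046;0 0 0.03 0 0.046'
```

```text
time_s: 4.08
tool_pos: [0.4298, -0.2481, 0.0073]
tool_rot: [179.9, -0.0, 22.9]
force: [-0.8, -0.7, 1.3]
grip_width: 0.0481
grasp_force: 28.4
time_s: 4.45
tool_pos: [0.4295, -0.2477, 0.0981]
tool_rot: [180.0, -0.0, 22.9]
force: [0.3, -0.6, -1.7]
grip_width: 0.048
grasp_force: 30.0
```

```bash
python3 -m creep '0.015 0.0055 0 10.6 0.046;0.015 0.0055 0 10.6 0.046;0.015 0.0055 0 10.6 0.046;0.015 0.0055 0 10.6 0.046;0.015 0.0055 0 10.6 0.046;0.015 0.0055 0 10.6 0.046;0.015 0.0055 0 10.6 0.046;0.0025 0 0 10.6 0.046'; python3 -m creep '0 0.0055 -0.03 10.6 0.046;0 0 0 0 0.046'; python3 look.py w2 blank_center carrier_nest blank
```

```text
time_s: 5.45
tool_pos: [0.5377, -0.2081, 0.0966]
tool_rot: [180.0, -0.1, 108.1]
force: [-0.4, 0.2, -1.3]
grip_width: 0.0481
grasp_force: 30.0
time_s: 5.7
tool_pos: [0.5347, -0.2026, 0.0645]
tool_rot: [-179.8, -0.3, 118.2]
force: [-0.7, -0.2, -1.1]
grip_width: 0.0483
grasp_force: 30.0
tip blank_center 0.81 [278.8 252.8] [ 0.5443 -0.2226  0.0063]
tip carrier_nest 0.42 [280.2 252.9] [ 0.5454 -0.2226  0.005 ]
tip carrier_nest 0.16 [ 71.4 283.3] [ 0.3974 -0.3428  0.005 ]
tip blank 0.7 [279.8 248.3] [ 0.544  -0.2205  0.0023]
5.9 [ 0.5376 -0.2043  0.0679] [179.9494   0.081  118.1632] [ 0.6489 -0.026  -0.7895] 0.0477160505638601 29.999269545078278
```

View pics/w2.png

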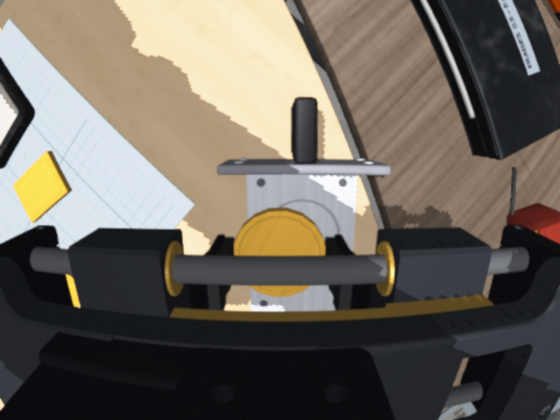

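The picture shows the blank held at (279,252), with the carrier below it. Its front holes are at (261,183) and (343,183), and the nest arc is offset to the right. I'll cross-check those points with this camera.

```bash
python3 - <<'E'
from fine import *
K=cams.calibration("wrist");im=cams.read_camera("wrist");o=get_obs()
hsv=cv2.cvtColor(im,cv2.COLOR_RGB2HSV)
for p in((261,183),(343,183),(264,303)): print("hole",at("wrist",p,.009,K)[:2])
z=o["tool_pos"][2]+.0035
m=cv2.inRange(hsv,(12,110,90),(36,255,255))
n,l,s,c=cv2.connectedComponentsWithStats(m); i=l[225,279]
ys,xs=np.where(l==i)
# arc points: upper contour only
P=[]
for x in range(xs.min()+3,xs.max()-3):
    y=ys[xs==x].min()
    if y<250: P.append(at("wrist",(x,y-.5),z,K)[:2])
P=np.array(P);A=np.c_[2*P,np.ones(len(P))];q=np.linalg.lstsq(A,(P**2).sum(1),rcond=None)[0]
print("disc",q[:2],"r",np.sqrt(q[2]+q[:2]@q[:2]),len(P),"tcp",o["tool_pos"],o["tool_rot"])
E
```

```text
hole [ 0.5126 -0.1852]
hole [ 0.5628 -0.1582]
hole [ 0.5576 -0.2679]
disc [ 0.5357 -0.2022] r 0.02361884407403276 86 tcp [ 0.5377 -0.2044  0.068 ] [179.9422   0.0972 118.1849]
```

```bash
python3 -m creep '0.0158 -0.0006 0 0 0.046;0 0 -0.03 0 0.046;0 0 -0.02 0 0.046;0 0 0 0 0.046'
python3 - <<'E'
from h import *
o=get_obs();print(o["tool_pos"],o["tool_rot"],o["force"])
im=cams.read_camera("wrist")
a=cv2.resize(im[130:330,180:420],None,fx=3,fy=3,interpolation=cv2.INTER_CUBIC);cv2.imwrite("pics/w3.png",a[...,::-1]);cv2.imwrite("pics/w3f.png",im[...,::-1])
E
```

```text
time_s: 6.45
tool_pos: [0.5517, -0.2038, 0.015]
tool_rot: [-179.9, -0.2, 118.3]
force: [0.5, 0.6, -0.8]
grip_width: 0.048
grasp_force: 30.0
[ 0.55168786 -0.20378475  0.0150436 ] [-1.79887703e+02 -1.73382255e-01  1.18305706e+02] [ 0.53891861  0.57864699 -0.83979165]
```

View pics/w3.png

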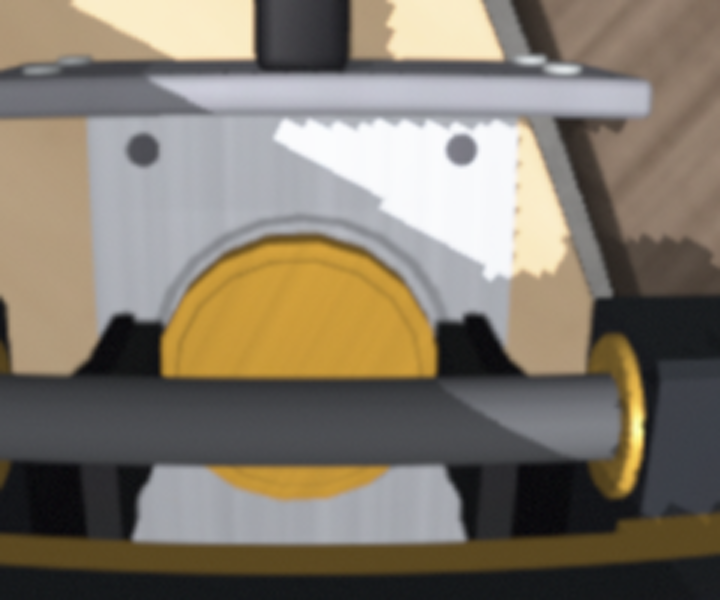

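The crop shows the disc just above the nest. The disc's apex is at (300,236) and the nest rim's apex at (303,216), with a uniform crescent and a slight left offset. I'll calculate the relative offset.

```bash
python3 - <<'E'
from fine import *
K=cams.calibration("wrist")
im=cv2.imread("pics/w3f.png")[...,::-1].copy()
up=lambda x,y:(180+(x+.5)/3-.5,130+(y+.5)/3-.5)
def circ(P,r=None):
    from scipy.optimize import least_squares
    P=np.array(P)
    f=(lambda q:np.hypot(*(P-q[:2]).T)-q[2]) if r is None else (lambda q:np.hypot(*(P-q[:2]).T)-r)
    q0=list(P.mean(0)+[0,0])+([.025] if r is None else [])
    s=least_squares(f,q0);return s.x,np.abs(s.fun).max()
N=[at("wrist",up(*p),.009,K)[:2] for p in((163,315),(200,255),(250,224),(303,216),(355,224),(400,250),(445,315))]
print("nest free",circ(N),"r27",circ(N,.027))
hsv=cv2.cvtColor(im,cv2.COLOR_RGB2HSV);m=cv2.inRange(hsv,(12,110,90),(36,255,255))
P0=[]
for x in range(236,325,2):
    ys=np.where(m[200:256,x])[0]
    if len(ys):P0.append((x,200+ys.min()-.5))
for z in(.0175,.0185,.0195):
    D=[at("wrist",p,z,K)[:2] for p in P0];print(z,"disc free",circ(D),"r25",circ(D,.0245))
for p in((143,150),(461,150)):print("hole",at("wrist",up(*p),.009,K)[:2])
o=get_obs();print(o["tool_pos"])
E
```

```text
nest free (array([ 0.5531, -0.204 ,  0.0274]), np.float64(0.00015476799863428647)) r27 (array([ 0.5528, -0.2036]), np.float64(0.0003356605898017784))
0.0175 disc free (array([ 0.5514, -0.2029,  0.0241]), np.float64(0.0004829926131141478)) r25 (array([ 0.5516, -0.2033]), np.float64(0.0005257803809660053))
0.0185 disc free (array([ 0.5512, -0.2026,  0.0239]), np.float64(0.0004799936640467288)) r25 (array([ 0.5515, -0.2031]), np.float64(0.0005421655153257827))
0.0195 disc free (array([ 0.551 , -0.2022,  0.0238]), np.float64(0.0004769947149703274)) r25 (array([ 0.5514, -0.2029]), np.float64(0.0005585220036445557))
hole [ 0.5094 -0.1829]
hole [ 0.559  -0.1561]
[ 0.5526 -0.2041  0.0163]
```

```bash
python3 -m creep '0.0014 -0.0007 0 0 0.046;0 0 -0.003 0 0.046;0 0 -0.003 0 0.046;0 0 0 0 0.046'; python3 -m creep '0 0 0 0 0.053;0 0 0 0 0.058;0 0 0 0 0.062;0 0 0.02 0 0.065;0 0 0.05 0 0.065;0 0 0 0 0.065'
python3 - <<'E'
from h import *
o=get_obs();print(o["tool_pos"],o["force"])
im=cams.read_camera("wrist")
a=cv2.resize(im[130:330,180:420],None,fx=3,fy=3,interpolation=cv2.INTER_CUBIC);cv2.imwrite("pics/w4.png",a[...,::-1]);cv2.imwrite("pics/w4f.png",im[...,::-1])
E
```

```text
time_s: 7.0
tool_pos: [0.5545, -0.2052, 0.0118]
tool_rot: [180.0, 0.1, 118.3]
force: [-1.7, 0.4, 4.7]
grip_width: 0.048
grasp_force: 30.0
time_s: 7.75
tool_pos: [0.558, -0.2059, 0.0866]
tool_rot: [179.7, 0.4, 118.3]
force: [0.2, -0.5, -1.2]
grip_width: 0.0651
grasp_force: 0.0
[ 0.55799281 -0.20587949  0.08656815] [ 0.23224595 -0.49041674 -1.17831534]
```

View pics/w4.png

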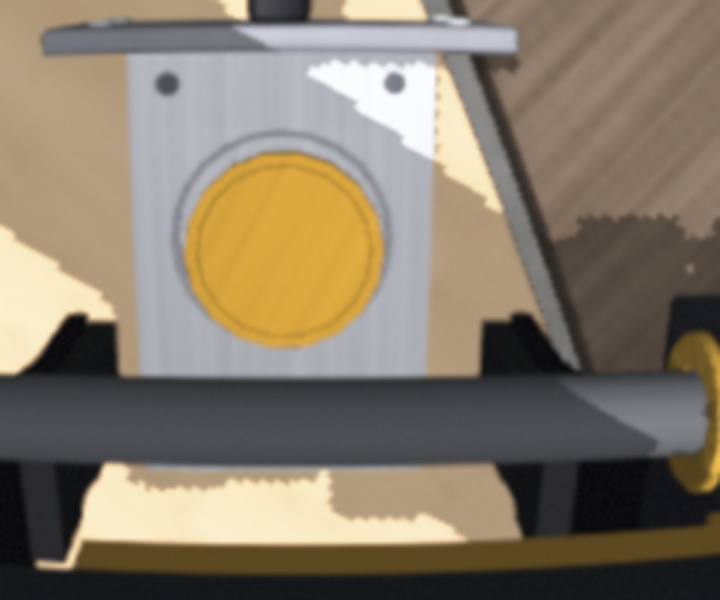

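The crop shows the disc at (285,249) and the nest ring at about (281,239). I'll calculate whether that offset is parallax or the disc is not seated.

```bash
cat > seat.py <<'E'
from fine import *
from scipy.optimize import least_squares
import sys
def circ(P):
    P=np.array(P);s=least_squares(lambda q:np.hypot(*(P-q[:2]).T)-q[2],[*P.mean(0),.025]);return s.x
def seat(im,K,nestpts,win,dz=0):
    hsv=cv2.cvtColor(im,cv2.COLOR_RGB2HSV);m=cv2.inRange(hsv,(12,110,90),(36,255,255));w=np.zeros_like(m);w[win[1]:win[3],win[0]:win[2]]=255;m&=w
    c=max(cv2.findContours(m,cv2.RETR_EXTERNAL,cv2.CHAIN_APPROX_NONE)[0],key=len)[:,0]
    n=circ([at("wrist",p,.009+dz,K)[:2] for p in nestpts]);print("nest",n)
    for z in(.013,.015,.017):print("disc z",z,d:=circ([at("wrist",p,z+dz,K)[:2] for p in c]),"nest-disc",n[:2]-d[:2])
E
python3 - <<'E'
from seat import *
up=lambda x,y:(180+(x+.5)/3-.5,130+(y+.5)/3-.5)
K=cams.calibration("wrist");im=cv2.imread("pics/w4f.png")[...,::-1].copy()
seat(im,K,[up(*p) for p in((173,240),(184,195),(205,163),(240,138),(280,131),(322,138),(357,160),(378,190),(389,235))],(235,160,320,254))
o=get_obs();print(o["tool_pos"])
E
```

```text
nest [ 0.5495 -0.2027  0.0271]
disc z 0.013 [ 0.5512 -0.2047  0.0244] nest-disc [-0.0017  0.002 ]
disc z 0.015 [ 0.551  -0.2042  0.0242] nest-disc [-0.0015  0.0015]
disc z 0.017 [ 0.5508 -0.2038  0.024 ] nest-disc [-0.0012  0.0011]
[ 0.5562 -0.2056  0.0842]
```

The disc sits about 2 mm too far toward the carrier's +x and rests on the rim. I'll regrip it, shift it and lower it again.

```bash
python3 -m creep '0 0 -0.05 0 0.065;0 0 -0.018 0 0.065;0 0 0 0 0.05;0 0 0 0 0.046;0 0 0 0 0.046;0 0 0.001 0 0.046;-0.001 0.0018 0 0 0.046;0 0 0 0 0.046' 15;  python3 -m creep '0 0 -0.0015 0 0.046;0 0 -0.0015 0 0.046;0 0 -0.001 0 0.046;0 0 0 0 0.046'
```

```text
time_s: 8.8
tool_pos: [0.553, -0.203, 0.0139]
tool_rot: [180.0, -0.0, 118.3]
force: [0.4, 1.2, -0.3]
grip_width: 0.0481
grasp_force: 15.0
time_s: 9.3
tool_pos: [0.5536, -0.2037, 0.0109]
tool_rot: [-180.0, 0.1, 118.3]
force: [-1.4, -0.6, 6.9]
grip_width: 0.0487
grasp_force: 15.0
```

```bash
python3 -m creep '0 0 0 0 0.053;0 0 0 0 0.058;0 0 0 0 0.062;0 0 0.02 0 0.065;0 0 0.05 0 0.065;0 0 0 0 0.065'
python3 - <<'E'
from h import *
im=cams.read_camera("wrist")
a=cv2.resize(im[130:330,180:420],None,fx=3,fy=3,interpolation=cv2.INTER_CUBIC);cv2.imwrite("pics/w5.png",a[...,::-1]);cv2.imwrite("pics/w5f.png",im[...,::-1])
E
```

```text
time_s: 10.05
tool_pos: [0.557, -0.204, 0.0856]
tool_rot: [179.7, 0.4, 118.3]
force: [0.4, -0.7, -0.2]
grip_width: 0.0648
grasp_force: 0.0
```

View pics/w5.png

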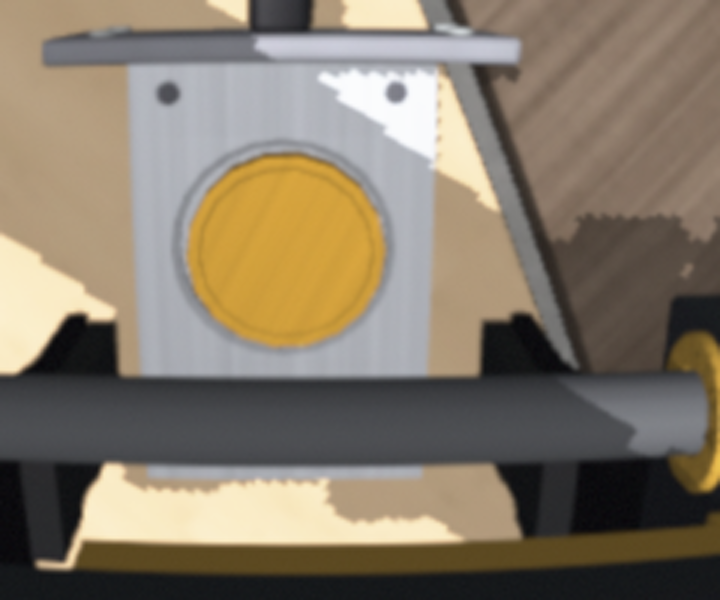

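```bash
python3 - <<'E'
from seat import *
up=lambda x,y:(180+(x+.5)/3-.5,130+(y+.5)/3-.5)
K=cams.calibration("wrist");im=cv2.imread("pics/w5f.png")[...,::-1].copy()
seat(im,K,[up(*p) for p in((174,245),(186,202),(207,172),(242,147),(282,140),(324,147),(360,170),(382,200),(393,245),(340,339),(285,352),(232,338))],(235,160,320,254))
E
python3 -m creep '0 0 -0.03 0 0.0;0 0 -0.02 0 0.0;0 0 -0.008 0 0.0;0 0 0 0 0;0 0 -0.006 0 0;0 0 -0.003 0 0;0 0 -0.002 0 0;0 0 0 0 0'
```

```text
nest [ 0.5503 -0.2029  0.0275]
disc z 0.013 [ 0.5505 -0.2025  0.024 ] nest-disc [-0.0002 -0.0004]
disc z 0.015 [ 0.5503 -0.202   0.0238] nest-disc [ 0.0001 -0.0009]
disc z 0.017 [ 0.55   -0.2015  0.0236] nest-disc [ 0.0003 -0.0014]
time_s: 11.1
tool_pos: [0.5552, -0.2037, 0.0135]
tool_rot: [179.9, 0.2, 118.3]
force: [-1.3, 0.1, 10.4]
grip_width: 0.0013
grasp_force: 5.1
```

The disc is concentric in the nest. Pressing on it met contact at about 13 mm, which is the seated height. Next is the grip.

```bash
python3 -m creep '0 0 0.03 0 0.03;0 0 0.03 0 0.05;-0.0193 0.0358 0 0 0.05;-0.0194 0.0359 0 0 0.05;0 0 0 0 0.05;0 0 -0.035 0 0.05;0 0 -0.025 0 0.05;0 0 -0.0035 0 0.05'; python3 look.py w6 carrier_grip carrier_nest slot_mouth; python3 - <<'E'
from h import *
im=cams.read_camera("top");cv2.imwrite("pics/top2.png",im[...,::-1])
for n,z in(("carrier_grip",.026),("carrier_nest",.005),("slot_mouth",.034),("machine",0)):
  for d in finder.tip_of(n,"top")[:2]:print(n,d["p"],at("top",d["xy"],z))
a=cv2.imread("pics/w6.png");cv2.imwrite("pics/w6c.png",cv2.resize(a[60:420],None,fx=1.4,fy=1.4))
E
```

```text
time_s: 12.1
tool_pos: [0.5134, -0.132, 0.0059]
tool_rot: [-179.9, -0.1, 118.3]
force: [-0.0, 0.2, 0.2]
grip_width: 0.0499
grasp_force: 0.0
tip carrier_grip 0.59 [279.1 268.9] [ 0.5128 -0.1319  0.026 ]
12.3 [ 0.5156 -0.132   0.0085] [179.9161   0.0837 118.2905] [0.2387 0.5792 0.8851] 0.04997784091811725 0.0
carrier_nest 0.87 [ 0.54956712 -0.1966634   0.005     ]
carrier_nest 0.85 [0.46678986 0.22896733 0.005     ]
slot_mouth 0.73 [ 0.59977557 -0.37971286  0.034     ]
machine 0.64 [ 0.60487747 -0.38462797  0.        ]
```

View pics/w6.png

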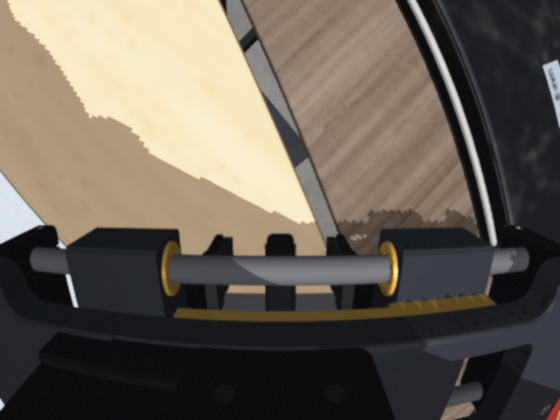

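The grip sits between the fingers at (281,270). Before closing I'll measure the machine's yaw from line segments in the saved pictures.

```bash
python3 - <<'E'
from h import *
np.set_printoptions(precision=4,suppress=True)
K=cams.calibration("top")
lsd=cv2.createLineSegmentDetector()
def run(name,cam,K,roi,minlen,z):
    g=cv2.imread(name,0);x0,y0,x1,y1=roi
    L=lsd.detect(cv2.resize(g[y0:y1,x0:x1],None,fx=3,fy=3,interpolation=cv2.INTER_CUBIC))[0][:,0]/3
    for l in L:
        if np.hypot(l[2]-l[0],l[3]-l[1])<minlen: continue
        a=l[:2]+[x0,y0];b=l[2:]+[x0,y0];A=at(cam,a,z,K);B=at(cam,b,z,K);v=B-A
        print(name[5:9],a.round(1),b.round(1),"deg",round(np.degrees(np.arctan2(v[1],v[0]))%180,1),"len",round(np.linalg.norm(v),3),A[:2],B[:2])
run("pics/top2.png","top",K,(370,90,490,200),18,.15)
run("pics/top0.png","top",K,(370,90,490,200),18,.15)
m=[]
for c in("top","scene"):
    cams.read_camera(c)
    for d in finder.masks_of("machine",c)[:1]:
        mm=d["mask"].astype(np.uint8);ct=max(cv2.findContours(mm,0,1)[0],key=len);print(c,d["p"],cv2.approxPolyDP(ct,4,True)[:,0].tolist())
for c in("top","scene"): print(c,[ (round(d["p"],2),at(c,d["xy"],.034)) for d in finder.tip_of("slot_mouth",c)[:1]])
E
```

```text
top2 [490.1 156.2] [426.2 180.4] deg 111.5 len 0.141 [ 0.5719 -0.5359] [ 0.5202 -0.4047]
top2 [405.8 186.3] [397.6 167.1] deg 21.6 len 0.042 [ 0.5076 -0.3633] [ 0.5467 -0.3478]
top2 [409.6  92. ] [390.9  96.3] deg 104.2 len 0.04 [ 0.7063 -0.3767] [ 0.6964 -0.3377]
top2 [426.1 179.9] [406.2 187.3] deg 111.1 len 0.044 [ 0.5211 -0.4046] [ 0.5054 -0.364 ]
top2 [385.3  94.4] [407.7  90.6] deg 100.9 len 0.048 [ 0.7003 -0.3262] [ 0.7093 -0.3729]
top2 [397.4 102. ] [426.6 172.2] deg 20.6 len 0.157 [ 0.6841 -0.3509] [ 0.537  -0.4062]
top2 [422.7 176.5] [489.9 151.7] deg 111.0 len 0.148 [ 0.5281 -0.3978] [ 0.5812 -0.5362]
top2 [389.3 137.8] [403.9 174.1] deg 20.3 len 0.08 [ 0.6076 -0.3324] [ 0.5325 -0.3602]
top2 [397.3 169.4] [382.9 134.8] deg 21.0 len 0.077 [ 0.542  -0.3471] [ 0.6137 -0.3195]
top2 [458.  111.5] [489.7 100.5] deg 110.3 len 0.071 [ 0.6654 -0.4752] [ 0.6901 -0.5418]
top2 [489.6 106.8] [463.3 116.2] deg 110.7 len 0.059 [ 0.6764 -0.5409] [ 0.6556 -0.4856]
top2 [464.9 118.5] [489.7 109.8] deg 110.5 len 0.055 [ 0.6506 -0.4887] [ 0.67   -0.5406]
top2 [489.6 117.9] [467.5 125.8] deg 1
[... 2461 characters left out ...]
489.6 115.4] deg 110.5 len 0.051 [ 0.6402 -0.4924] [ 0.6579 -0.5397]
top0 [471.2 133.1] [489.6 126.6] deg 110.3 len 0.041 [ 0.6198 -0.5   ] [ 0.634  -0.5384]
top0 [489.6 129.2] [471.7 135.6] deg 110.6 len 0.04 [ 0.6286 -0.5381] [ 0.6146 -0.5008]
top0 [381.4 135. ] [374.2 116. ] deg 19.1 len 0.043 [ 0.6133 -0.3163] [ 0.6536 -0.3024]
top0 [410.8 175.9] [394.3 136.5] deg 21.0 len 0.087 [ 0.529 -0.374] [ 0.6105 -0.3427]
top0 [432.2  90.2] [402.8 100.1] deg 109.9 len 0.065 [ 0.7106 -0.4236] [ 0.6884 -0.3622]
top 0.66 [[492, 70], [407, 96], [395, 105], [385, 134], [406, 185], [472, 164], [522, 138]]
top [(0.74, array([ 0.6061, -0.3722,  0.034 ]))]
scene [(0.87, array([ 0.6099, -0.4088,  0.034 ]))]
```

```bash
python3 -m creep '0 0 0 0 0.03;0 0 0 0 0.012;0 0 0 0 0.008;0 0 0 0 0.008;0 0 0 0 0.008' 60; python3 -m creep '0 0 0.006 0 0.008;0 0 0.010 0 0.008;0 0 0.010 0 0.008;0 0 0.010 0 0.008;0 0 0 0 0.008'; python3 look.py w7; python3 - <<'E'
from h import *
K=cams.calibration("top")
f=np.array([.352,-.936]);l=np.array([.936,.352])
for nm,p in(("near",(422.7,176.5)),("near2",(489.9,151.7)),("nearlow",(490.1,156.2)),("far",(424.4,92.4)),("far2",(401,100.8)),("fr",(397.4,102)),("fr2",(426.6,172.2))):
    for z in(.152,.218):
        w=at("top",p,z,K)[:2];print(nm,z,"lat",round(w@l,4),"fwd",round(w@f,4))
print(np.round(get_obs()["qpos"],1))
E
```

```text
time_s: 13.48
tool_pos: [0.5144, -0.1316, 0.0074]
tool_rot: [-180.0, -0.0, 118.3]
force: [-0.4, -0.2, -0.7]
grip_width: 0.0136
grasp_force: 60.0
time_s: 14.1
tool_pos: [0.5154, -0.1318, 0.0446]
tool_rot: [179.9, 0.1, 118.3]
force: [-0.6, 0.3, -3.2]
grip_width: 0.0139
grasp_force: 60.0
14.15 [ 0.5148 -0.1318  0.0439] [179.9631   0.0552 118.2953] [ 0.6752  0.055  -2.6117] 0.013317189161835056 59.99660113826394
near 0.152 lat 0.354 fwd 0.5575
near 0.218 lat 0.3496 fwd 0.5302
near2 0.152 lat 0.3552 fwd 0.7052
near2 0.218 lat 0.3506 fwd 0.6657
nearlow 0.152 lat 0.3465 fwd 0.7018
nearlow 0.218 lat 0.3426 fwd 0.6625
far 0.152 lat 0.5166 fwd 0.6287
far 0.218 lat 0.4986 fwd 0.5955
far2 0.152 lat 0.5162 fwd 0.5764
far2 0.218 lat 0.4982 fwd 0.5476
fr 0.152 lat 0.5163 fwd 0.5684
fr 0.218 lat 0.4983 fwd 0.5403
fr2 0.152 lat 0.3595 fwd 0.5682
fr2 0.218 lat 0.3546 fwd 0.5401
[ 43.8  17.  -36.4 110.1  12.   56.5  30.3]
```

```bash
python3 -m creep '0.0037 -0.0148 0 -1.3 0.008;0.0037 -0.0148 0 -1.3 0.008;0.0037 -0.0148 0 -1.3 0.008;0.0037 -0.0149 0 -1.3 0.008;0.0037 -0.0149 0 -1.3 0.008;0.0037 -0.0149 0 -1.3 0.008;0 0 0 0 0.008'; cat > stage.py <<'E'
import sys
from h import *
np.set_printoptions(precision=4,suppress=True)
K=cams.calibration("top");im=cams.read_camera("top");cv2.imwrite(f"pics/{sys.argv[1]}.png",im[...,::-1])
f=np.array([.352,-.936]);l=np.array([.936,.352])
for n,z in(("carrier_nest",.041),("carrier_stop",.036),("carrier_grip",.062),("slot_mouth",.034)):
    print(n,[(round(d["p"],2),np.round(d["xy"],1),w@l,w@f) for d in finder.tip_of(n,"top")[:2] for w in[at("top",d["xy"],z,K)[:2]]])
o=get_obs();t=o["tool_pos"][:2];print("tcp lat fwd",t@l,t@f,o["tool_pos"][2],o["tool_rot"],o["force"])
g=cv2.cvtColor(im,cv2.COLOR_RGB2GRAY)
cx,cy=proj("top",(.5563,-.2783,.045),K)
x0,y0=int(cx-45),int(cy-45)
L=cv2.createLineSegmentDetector().detect(cv2.resize(g[y0:y0+90,x0:x0+90],None,fx=4,fy=4,interpolation=cv2.INTER_CUBIC))[0][:,0]/4
for q in L:
    A=at("top",q[:2]+[x0,y0],.045,K)[:2];B=at("top",q[2:]+[x0,y0],.045,K)[:2];v=B-A
    if np.linalg.norm(v)<.02: continue
    d=np.degrees(np.arctan2(v[1],v[0]))%180
    if abs(d-110.6)<6 or abs(d-20.6)<6: print("deg",round(d,1),"len",round(np.linalg.norm(v),3),"lat",A@l,B@l,"fwd",A@f,B@f)
E
python3 stage.py top3
```

```text
time_s: 15.02
tool_pos: [0.5367, -0.2225, 0.0433]
tool_rot: [-180.0, 0.0, 110.4]
force: [-0.3, -0.6, -2.9]
grip_width: 0.0136
grasp_force: 60.0
carrier_nest [(0.84, array([133.9, 214.4]), np.float64(0.5026342926203408), np.float64(-0.045294175838435785))]
carrier_stop [(0.76, array([120.3, 212.1]), np.float64(0.5193146258457643), np.float64(-0.07443368532263528))]
carrier_grip [(0.97, array([106.3, 212.2]), np.float64(0.5233422221831294), np.float64(-0.09493109155074092))]
slot_mouth [(0.82, array([392.6, 156.9]), np.float64(0.428722842299707), np.float64(0.5581632311138024))]
tcp lat fwd 0.42504722464760825 0.3945119105276511 0.04340111353477996 [179.993   -0.0213 110.5891] [ 0.9682  0.1367 -2.8789]
deg 19.7 len 0.03 lat 0.45374859505115367 0.4836681306670338 fwd 0.36985217902461376 0.37032030408689265
deg 20.9 len 0.035 lat 0.3874259890315985 0.42212725463291767 fwd 0.3701998148448059 0.3700324294806251
deg 18.5 len 0.026 lat 0.5102983243654475 0.48432054797079666 fwd 0.3984969481469576 0.39753427362944915
deg 23.5 len 0.024 lat 0.4839238433664663 0.5077296575080527 fwd 0.38994662335475283 0.38872791805198526
deg 18.8 len 0.035 lat 0.4449170685661449 0.409549449047359 fwd 0.5532039340438526 0.5520975715669092
```

```bash
python3 -m creep '0.0025 -0.0066 0 0 0.008;0.0025 -0.0066 0 0 0.008;0.0025 -0.0066 0 0 0.008;0.0025 -0.0066 0 0 0.008;0 0 0 0 0.008'; python3 -m creep '0.0018 -0.0047 0 0 0.008;0.0018 -0.0047 0 0 0.008;0 0 0 0 0.008'
python3 - <<'E'
from h import *
t=cams.read_camera("top")[70:250,290:490];s=cams.read_camera("scene")[60:240,240:440]
cv2.imwrite("pics/comp.png",np.hstack([cv2.resize(a,(400,360),interpolation=cv2.INTER_CUBIC) for a in(t,s)])[...,::-1])
for n in("carrier","carrier_nest","carrier_stop","carrier_grip"):print(n,[(round(d["p"],2),np.round(d["xy"])) for d in finder.tip_of(n,"scene")[:3]])
E
```

```text
time_s: 15.9
tool_pos: [0.5467, -0.248, 0.0433]
tool_rot: [180.0, 0.0, 110.4]
force: [-0.3, 0.6, -3.4]
grip_width: 0.0132
grasp_force: 60.0
time_s: 16.27
tool_pos: [0.5504, -0.2571, 0.0434]
tool_rot: [180.0, 0.0, 110.5]
force: [0.0, -0.5, -2.1]
grip_width: 0.0134
grasp_force: 60.0
carrier [(0.58, array([180., 274.])), (0.55, array([321., 162.]))]
carrier_nest [(0.7, array([322., 162.])), (0.64, array([178., 275.]))]
carrier_stop [(0.79, array([165., 283.])), (0.47, array([312., 172.]))]
carrier_grip [(0.95, array([155., 282.])), (0.67, array([312., 168.]))]
```

```bash
python3 -m creep '0.0018 -0.0047 0 0 0.008;0.0018 -0.0047 0 0 0.008;0 0 0 0 0.008';python3 -m creep '0.0018 -0.0047 0 0 0.008;0.0018 -0.0047 0 0 0.008;0 0 0 0 0.008'
```

```text
time_s: 16.95
tool_pos: [0.5548, -0.2661, 0.0435]
tool_rot: [179.9, 0.0, 110.5]
force: [2.2, 0.1, -3.8]
grip_width: 0.0134
grasp_force: 60.1
time_s: 17.32
tool_pos: [0.5582, -0.276, 0.0436]
tool_rot: [179.9, 0.1, 110.5]
force: [2.6, 0.2, -2.9]
grip_width: 0.0131
grasp_force: 60.1
```

```bash
python3 -m creep '0.0012 0.0004 0 0 0.008;0.0018 -0.0047 0 0 0.008;0.0018 -0.0047 0 0 0.008;0 0 0 0 0.008';python3 -m creep '0.0018 -0.0047 0 0 0.008;0.0018 -0.0047 0 0 0.008;0 0 0 0 0.008'
```

```text
time_s: 17.82
tool_pos: [0.5624, -0.2852, 0.0433]
tool_rot: [180.0, 0.0, 110.5]
force: [2.7, -0.4, -3.7]
grip_width: 0.0135
grasp_force: 60.1
time_s: 18.2
tool_pos: [0.5661, -0.2947, 0.0434]
tool_rot: [180.0, 0.1, 110.5]
force: [2.6, 0.2, -2.7]
grip_width: 0.0132
grasp_force: 60.0
```

```bash
python3 -m creep '0.0018 -0.0047 0 0 0.008;0.0018 -0.0047 0 0 0.008;0.0018 -0.0047 0 0 0.008;0 0 0 0 0.008';python3 -m creep '0.0011 -0.0028 0 0 0.008;0.0011 -0.0028 0 0 0.008;0 0 0 0 0.008'
```

```text
time_s: 18.7
tool_pos: [0.5715, -0.3088, 0.0434]
tool_rot: [180.0, 0.1, 110.5]
force: [2.0, -0.3, -2.7]
grip_width: 0.0135
grasp_force: 60.0
time_s: 19.08
tool_pos: [0.5735, -0.3138, 0.0434]
tool_rot: [180.0, 0.0, 110.5]
force: [2.1, 0.1, -3.8]
grip_width: 0.0134
grasp_force: 60.0
```

```bash
for i in 1 2; do python3 -m creep '0.0007 -0.0019 0 0 0.008;0.0007 -0.0019 0 0 0.008;0 0 0 0 0.008' | grep -E "force:|tool_pos"; done
```

```text
tool_pos: [0.575, -0.3175, 0.0434]
force: [1.7, 0.1, -3.3]
grasp_force: 60.0
tool_pos: [0.5764, -0.3213, 0.0434]
force: [1.9, 0.8, -3.1]
grasp_force: 60.0
```

```bash
python3 -m creep '0.0007 -0.0019 0 0 0.008;0 0 0 0 0.008' | grep -E "force:|tool_pos"; python3 -m creep '0.0007 -0.0019 0 0 0.008;0 0 0 0 0.008' | grep -E "force:|tool_pos";
```

```text
tool_pos: [0.577, -0.3231, 0.0434]
force: [0.9, 0.1, -3.2]
grasp_force: 60.0
tool_pos: [0.5771, -0.323, 0.0433]
force: [-2.3, 6.1, -1.6]
grasp_force: 60.0
```

```bash
python3 -m creep '0.0007 -0.0019 0 0 0.008;0 0 0 0 0.008' | grep -E "force:|tool_pos"; python3 -m creep '0.0007 -0.0019 0 0 0.008;0 0 0 0 0.008' | grep -E "force:|tool_pos";
```

```text
tool_pos: [0.5769, -0.3225, 0.0429]
force: [-6.0, 11.5, 1.5]
grasp_force: 60.0
tool_pos: [0.5767, -0.322, 0.0427]
force: [-11.1, 18.0, 4.3]
grasp_force: 60.0
```

The hand has met the overhanging hood, as the geometry predicts for a vertical tool, and about 34 mm is left. I'll relax, release, back off and push on the grip's end from lower down.

```bash
python3 -m creep '-0.0021 0.0056 0 0 0.008;0 0 0 0 0.008;0 0 0 0 0.02;0 0 0 0 0.04;-0.0053 0.014 0 0 0.04;-0.0070 0.0187 0 0 0.04;0 0 0 0 0.04'; python3 -m creep '0 0 -0.020 0 0.0;0 0 -0.015 0 0.0;0 0 0 0 0;0 0 0 0 0' 20
python3 - <<'E'
from h import *
f=np.array([.352,-.936]);l=np.array([.936,.352])
o=get_obs();t=o["tool_pos"][:2];print("lat fwd",t@l,t@f)
for c in("top","scene","wrist"):
  K=cams.calibration(c);cams.read_camera(c)
  for n,z in(("carrier_nest",.039),("carrier_stop",.034),("carrier_grip",.060),("slot_mouth",.034),("blank_center",.043)):
    for d in finder.tip_of(n,c)[:3]:
        w=at(c,d["xy"],z,K)[:2]
        if w[1]<-.15: print(c,n,round(d["p"],2),np.round(d["xy"]),"lat %.4f fwd %.4f"%(w@l,w@f))
E
```

```text
time_s: 21.7
tool_pos: [0.5646, -0.2886, 0.0438]
tool_rot: [180.0, 0.0, 110.6]
force: [0.0, -0.0, -0.0]
grip_width: 0.0394
grasp_force: 0.0
time_s: 22.2
tool_pos: [0.5647, -0.2904, 0.008]
tool_rot: [180.0, -0.0, 110.5]
force: [0.2, -0.4, 0.0]
grip_width: 0.0079
grasp_force: 0.0
lat fwd 0.4263772876449442 0.4706198402409386
scene carrier_stop 0.6 [324. 162.] lat 0.4254 fwd 0.5264
scene carrier_grip 0.58 [323. 160.] lat 0.4133 fwd 0.4965
scene slot_mouth 0.67 [334. 153.] lat 0.4212 fwd 0.5909
scene blank_center 0.44 [333. 156.] lat 0.4097 fwd 0.5586
scene blank_center 0.2 [366. 199.] lat 0.2311 fwd 0.4088
wrist blank_center 0.4 [ 25. 234.] lat 0.2919 fwd 0.4504
```

```bash
python3 -m creep '0.0014 -0.0037 0 0 0;0.0014 -0.0037 0 0 0;0.0014 -0.0037 0 0 0;0 0 0 0 0' | grep -E "force:|tool_pos"; python3 -m creep '0.0014 -0.0037 0 0 0;0.0014 -0.0037 0 0 0;0 0 0 0 0' | grep -E "force:|tool_pos"; python3 -m creep '0.0014 -0.0037 0 0 0;0.0014 -0.0037 0 0 0;0 0 0 0 0' | grep -E "force:|tool_pos"
```

```text
tool_pos: [0.5689, -0.3001, 0.0084]
force: [-1.8, 4.1, 2.6]
grasp_force: 2.1
tool_pos: [0.5718, -0.304, 0.0088]
force: [-5.0, 10.4, 8.0]
grasp_force: 5.6
tool_pos: [0.5751, -0.3152, 0.0087]
force: [-0.2, 1.4, 1.7]
grasp_force: 1.3
```

```bash
python3 -m creep '0.0010 -0.0028 0 0 0;0.0010 -0.0028 0 0 0;0 0 0 0 0' | grep -E "force:|tool_pos"; python3 -m creep '0.0010 -0.0028 0 0 0;0 0 0 0 0' | grep -E "force:|tool_pos";python3 -m creep '0.0010 -0.0028 0 0 0;0 0 0 0 0' | grep -E "force:|tool_pos"
```

```text
tool_pos: [0.5764, -0.3231, 0.0083]
force: [0.4, -0.3, 0.4]
grasp_force: 0.4
tool_pos: [0.5764, -0.3224, 0.0079]
force: [-5.8, 7.3, 3.0]
grasp_force: 0.5
tool_pos: [0.5763, -0.3215, 0.0074]
force: [-11.2, 14.5, 5.5]
grasp_force: 0.5
```

```bash
python3 - <<'E'
from h import *
o=get_obs();print(o["force"],o["wrist_torque"],o["tool_pos"],o["tool_rot"],np.round(o["qpos"],1))
F=np.array(o["force"]);M=np.array(o["wrist_torque"])
# line of action closest point relative to moment reference
print("r0 =",np.cross(F,M)/(F@F),"dir",F/np.linalg.norm(F))
E
```

```text
[-11.21670187  14.45292933   5.48373376] [ 0.30017123  0.28653554 -0.22382075] [ 0.57627071 -0.32147561  0.00740448] [-179.7782311    -0.47061745  110.72499858] [ 48.3  32.9 -28.2  92.3  17.1  59.6  35.9]
r0 = [-0.01317573 -0.00236989 -0.02070422] dir [-0.58729174  0.75673635  0.28712108]
```

The hood stops the vertical hand about 11 mm short, and no vertical push can close that gap. The tool has to lean back, and the only way may be driving against the edge of its reach, where the arm gives up orientation. First I'll check the free space behind.

```bash
python3 -m creep '-0.0106 0.0281 0 0 0;0 0 0.05 0 0;0 0 0.05 0 0;0 0 0.05 0 0;0 0 0.05 0 0;0 0 0.05 0 0;0 0 0.05 0 0' | grep -E "time|force:|tool_"
python3 - <<'E'
from h import *
for p in((225,150),(300,140),(283,110),(237,165),(310,60),(205,110)): print(p,at("scene",p,0)[:2])
print(np.round(get_obs()["qpos"],1))
E
```

```text
time_s: 26.1
tool_pos: [0.5675, -0.3003, 0.3101]
tool_rot: [-180.0, 0.1, 110.4]
force: [0.4, -0.3, 0.1]
grasp_force: 0.0
(225, 150) [ 0.87715929 -0.1613386 ]
(300, 140) [ 0.77580504 -0.40605567]
(283, 110) [ 0.99510916 -0.49911729]
(237, 165) [ 0.77547268 -0.14383508]
(310, 60) [ 1.34141796 -0.9311395 ]
(205, 110) [ 1.17796912 -0.25529482]
[ 49.6  18.7 -32.   75.3   9.8  88.6  39.2]
```

```bash
python3 -m creep '0 0 0.05 10 0;0 0 0.05 10 0;0 0 0.04 10 0;0 0 0.04 10 0;0 0 0.04 0 0;0 0 0 0 0' | grep -E "time|force:|tool_"; python3 -c "
from h import *
print(np.round(get_obs()['qpos'],1))"
```

```text
time_s: 26.85
tool_pos: [0.5685, -0.2999, 0.5315]
tool_rot: [179.9, 0.4, 150.4]
force: [0.3, 0.5, -0.4]
grasp_force: 0.0
[ 44.3  25.1 -36.9  41.9  16.5 116.2  78.1]
```

```bash
python3 -m creep '0 0 0.03 0 0;0 0 0.03 0 0;0 0 0.03 0 0;0 0 0 0 0' | grep -E "time|force:|tool_"; python3 -c "
from h import *
print(np.round(get_obs()['qpos'],1))"
```

```text
time_s: 27.35
tool_pos: [0.5621, -0.3004, 0.5475]
tool_rot: [-179.6, -0.2, 150.0]
force: [0.2, -0.2, -0.2]
grasp_force: 0.0
[ 19.9  23.   10.9  40.   -4.3 117.5  88. ]
```

```bash
python3 -m creep '0.03 -0.015 0.05 0 0;0.03 -0.015 0.05 0 0;0 0 0 0 0' | grep -E "time|force:|tool_"; python3 -c "
from h import *
print(np.round(get_obs()['qpos'],1))"
```

```text
time_s: 27.72
tool_pos: [0.5969, -0.3137, 0.5773]
tool_rot: [179.9, 5.0, 150.4]
force: [0.5, 0.2, -0.6]
grasp_force: 0.0
[ 20.7  26.7  11.3  31.1  -5.9 117.6  88.1]
```

The reach limit tips the tool to pitch 5°, with the tips outward. That is exactly the lean needed, so I'll continue to about 15°.

```bash
python3 -m creep '0.03 -0.015 0.05 0 0;0.03 -0.015 0.05 0 0;0.03 -0.015 0.05 0 0;0 0 0 0 0' | grep -E "time|force:|tool_"; python3 -c "
from h import *
print(np.round(get_obs()['qpos'],1))"
```

```text
time_s: 28.22
tool_pos: [0.6351, -0.3328, 0.6236]
tool_rot: [179.6, 13.0, 150.3]
force: [-0.6, 0.3, 0.6]
grasp_force: 0.0
[ 21.6  31.7  14.5  18.2  -9.8 117.6  87.9]
```

```bash
python3 -m creep '0.03 -0.015 0.05 0 0;0.02 -0.01 0.03 0 0;-0.03 0.02 -0.04 0 0;-0.03 0.02 -0.05 0 0;-0.03 0.02 -0.05 0 0;0 0 0 0 0' | grep -E "time|force:|tool_"; python3 -c "
from h import *
print(np.round(get_obs()['qpos'],1))"
```

```text
time_s: 28.98
tool_pos: [0.59, -0.2919, 0.5404]
tool_rot: [179.7, 15.9, 150.0]
force: [1.0, 0.1, -0.5]
grasp_force: 0.0
[ 3.9  9.6 24.3 60.2 -3.5 95.  86.5]
```

The tilt of about 16° is kept. Now I'll turn back to the machine and descend behind the grip.

```bash
python3 -m creep '-0.006 0 -0.04 -9.9 0;-0.006 0 -0.04 -9.9 0;-0.006 -0.004 -0.04 -9.9 0;-0.005 -0.003 -0.04 -9.9 0;0 0 -0.05 0 0;0 0 -0.05 0 0;0 0 -0.05 0 0;0 0 0 0 0' | grep -E "time|force:|tool_"; python3 -c "
from h import *
o=get_obs();t=o['tool_pos'];print(np.round(o['qpos'],1),'lat',.936*t[0]+.352*t[1],'fwd',.352*t[0]-.936*t[1])"
```

```text
time_s: 29.98
tool_pos: [0.5719, -0.3018, 0.2421]
tool_rot: [180.0, 17.3, 110.4]
force: [-0.4, -0.1, 0.5]
grasp_force: 0.0
[-3.9  8.6 24.2 95.5 10.5 65.7 36.7] lat 0.42910349329418784 fwd 0.4837879157672271
```

```bash
python3 -m creep '-0.005 0.0035 -0.04 0 0;0 0 -0.05 0 0;0 0 -0.05 0 0;0 0 -0.03 0 0;0 0 -0.017 0 0;0 0 0 0 0' | grep -E "time|force:|tool_"; python3 -c "
from h import *
o=get_obs();t=o['tool_pos'];print('lat',.936*t[0]+.352*t[1],'fwd',.352*t[0]-.936*t[1])"
python3 - <<'E'
from h import *
s=cams.read_camera("scene")[60:240,240:440];w=cams.read_camera("wrist")[150:420,140:440]
cv2.imwrite("pics/comp2.png",np.hstack([cv2.resize(a,(390,360),interpolation=cv2.INTER_CUBIC) for a in(s,w)])[...,::-1])
E
```

```text
time_s: 30.72
tool_pos: [0.5691, -0.2997, 0.0591]
tool_rot: [179.6, 17.5, 110.3]
force: [0.1, -0.9, -0.2]
grasp_force: 0.0
lat 0.42721249725473687 fwd 0.4808048288115134
```

```bash
python3 -m creep '0.0025 -0.0066 -0.002 0 0;0.0025 -0.0066 0 0 0;0.0021 -0.0056 0 0 0;0 0 0 0 0' | grep -E "force:|tool_pos"; python3 -m creep '0.0011 -0.0028 0 0 0;0.0011 -0.0028 0 0 0;0 0 0 0 0' | grep -E "force:|tool_pos"; python3 -m creep '0.0007 -0.0019 0 0 0;0.0007 -0.0019 0 0 0;0 0 0 0 0' | grep -E "force:|tool_pos"
```

```text
tool_pos: [0.5747, -0.319, 0.0561]
force: [-0.6, 0.2, 0.2]
grasp_force: 0.0
tool_pos: [0.577, -0.3237, 0.0559]
force: [0.8, 0.1, -0.3]
grasp_force: 0.0
tool_pos: [0.5784, -0.3275, 0.0559]
force: [-0.0, 1.5, 0.8]
grasp_force: 0.5
```

```bash
python3 -m creep '0.0007 -0.0019 0 0 0;0.0007 -0.0019 0 0 0;0 0 0 0 0' | grep -E "force:|tool_pos"; python3 -m creep '0.0007 -0.0019 0 0 0;0.0007 -0.0019 0 0 0;0 0 0 0 0' | grep -E "force:|tool_pos"; python3 -m creep '0.0007 -0.0019 0 0 0;0 0 0 0 0' | grep -E "force:|tool_pos"
```

```text
tool_pos: [0.5797, -0.3316, 0.056]
force: [-0.4, 0.6, -1.1]
grasp_force: 0.4
tool_pos: [0.5812, -0.333, 0.0556]
force: [-2.8, 7.4, 3.5]
grasp_force: 3.6
tool_pos: [0.5813, -0.3332, 0.0551]
force: [-6.1, 10.9, 5.8]
grasp_force: 6.0
```

```bash
python3 -m creep '0.0007 -0.0019 0 0 0;0 0 0 0 0' | grep -E "force:|tool_pos"; python3 -m creep '0.0007 -0.0019 0 0 0;0 0 0 0 0' | grep -E "force:|tool_pos"; python3 -m creep '0.0007 -0.0019 0 0 0;0 0 0 0 0;0 0 0 0 0' | grep -E "force:|tool_pos"
```

```text
tool_pos: [0.5813, -0.3332, 0.0545]
force: [-8.2, 15.3, 9.8]
grasp_force: 8.3
tool_pos: [0.5814, -0.3331, 0.0539]
force: [-10.2, 18.9, 11.6]
grasp_force: 10.7
tool_pos: [0.5815, -0.333, 0.0531]
force: [-12.5, 23.6, 13.2]
grasp_force: 12.9
```

```bash
python3 -m creep '-0.0053 0.014 0.001 0 0;-0.0106 0.028 0 0 0;-0.0106 0.028 0 0 0;-0.02 0.04 0.02 0 0;-0.03 0.04 0.03 0 0;-0.03 0.04 0.03 0 0;0 0.04 0.03 0 0;0 0 0 0 0' | grep -E "time|force:|tool_pos"
python3 - <<'E'
from h import *
f=np.array([.352,-.936]);l=np.array([.936,.352])
S=cams.read_camera("scene")
for n,z in(("carrier_stop",.034),("carrier_grip",.060),("slot_mouth",.034),("carrier_nest",.039)):
    for d in finder.tip_of(n,"scene")[:2]:
        w=at("scene",d["xy"],z)[:2];print(n,round(d["p"],2),np.round(d["xy"],1),w@l,w@f)
K=cams.calibration("wrist");W=cams.read_camera("wrist")
for n,z in(("carrier_stop",.034),("carrier_grip",.060),("slot_mouth",.034)):
    for d in finder.tip_of(n,"wrist")[:2]:
        w=at("wrist",d["xy"],z,K)[:2];print("w",n,round(d["p"],2),np.round(d["xy"],1),w@l,w@f)
T=cams.read_camera("top")
K=cams.calibration("top")
for n,z in(("carrier_grip",.060),("slot_mouth",.034)):
    for d in finder.tip_of(n,"top")[:2]:
        w=at("top",d["xy"],z,K)[:2];print("t",n,round(d["p"],2),np.round(d["xy"],1),w@l,w@f)
c=np.hstack([cv2.resize(a,(400,400),interpolation=cv2.INTER_CUBIC) for a in(S[70:190,280:400],T[90:210,350:470])])
cv2.imwrite("pics/fin.png",c[...,::-1])
E
```

```text
time_s: 34.95
tool_pos: [0.4802, -0.11, 0.1701]
force: [0.3, -1.0, -0.2]
grasp_force: 0.0
carrier_stop 0.89 [164.6 279.5] 0.5023473296777728 -0.09342373200507686
carrier_stop 0.56 [329.4 152.9] 0.4337721294390179 0.5822293922785816
carrier_grip 0.64 [329.1 152. ] 0.4193613013183841 0.5481022390106302
carrier_grip 0.56 [153.6 283.5] 0.4943042334749337 -0.12897253283635948
slot_mouth 0.65 [330.  155.7] 0.42447085704176035 0.5682696910635415
carrier_nest 0.94 [180.2 272.3] 0.48378837435303124 -0.06168765331635409
t carrier_grip 0.89 [110.  211.8] 0.5219194979862605 -0.08768728603008516
t carrier_grip 0.68 [388.8 160. ] 0.42130506210213886 0.538058135898725
t slot_mouth 0.6 [395.8 151.8] 0.4374920327658115 0.5697287693455517
```

View pics/fin.png

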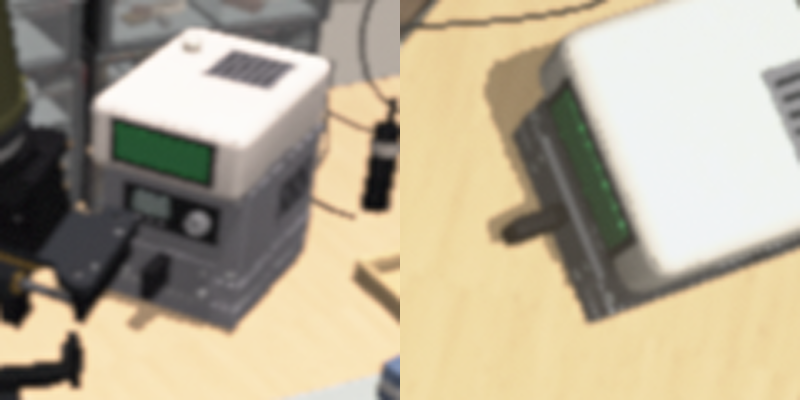

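The final picture shows the carrier home in both views. In the scene half the grip is at (155,275), with the plate against the face. In the top half the grip runs from (508,233) to (560,215) into the dark strip. The measured grip centre (fwd 0.538 m) agrees with home (0.540 m), and the push met a rigid stop there.

```bash
python3 -c "
from h import *
print(ticket.sign_off())"
```

```text
the job is handed in; nothing more can be done
None
```

I handed the job in: the large blank is in the carrier's nest, and the carrier is in the machine's slot, pushed at about 30 N against a rigid stop about where flush should be. The blank was hidden from view once inside, and the last 34 mm or so was pushed on the end of the grip because the hood blocked holding it.

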